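# Open the power pod in its cradle, whichever way its cap is threaded

### The arm

A 6-joint arm with a two-finger parallel gripper is mounted at the origin on the work surface. World frame = base frame: x ahead of the robot, y to its left, z up, the work surface at z = 0. Lengths are in m, angles in degrees, forces in N, time in s.
With the tool pointing down it reaches from about 0.3 to 1 m from the base axis. Payload 5.1 kg.
Tool frame: the origin (TCP) lies midway between the tips of the shut fingers; the grasp point (between the pads) lies 19 mm behind it; z points along the fingers, y is the line along which they close (so a half turn about z gives the same grasp; the last joint's range is limited). The gripper opens to 95 mm and grips with 3 to 60 N. Pads are 20 mm wide; open, the fingers measure 119 mm over their backs; the gripper's body (75 mm by 180 mm) begins 59 mm behind the grasp point.
Start: joints at [-80.764, 7.093, 94.555, -0, 78.352, -4.733], TCP at [0.157, -0.631, 0.215] pointing down, gripper open.
Joint ranges: [-149.61, 149.61], [-58.7, 133.49], [1.44, 155.28], [-77.14, 257.14], [18.33, 153.61], [-166.67, 166.67]. Speed limits (degrees/s): [147.25, 147.25, 180, 180, 180, 180].

### API

Orientations are given as a 3x3 rotation matrix whose columns are the frame's x, y, z axes.
In Python, from bench import manip, eyes, models gives the robot as it stands.
- The arm moves only by the tool send_rows, never from a script. Its arguments are lists of equal length, an entry for each row: "claw": the finger opening in m, from 0 to 0.0951; "slide": the shift along the world's x, y, z in m, a list of three; "rot": the turn, a rotation vector about the world's x, y, z in rad, a list of three. A call has 1 to 8 rows; each row shifts and turns the commanded pose from where the row before left it; what a row does not reach is not made up. A row lasts 1/8 s, in which the tool goes at most 62.5 mm and 10.7 degrees, less where a joint would pass 70% of its speed; a pose out of reach is approached as far as the arm can. A call with a gripper value outside its range is refused whole. The fingers move at their own pace and stop on an object; "grip_force" is the grip in N (left out, the last holds). Time passes only in rows, so rows that do not move let the fingers close. It gives the time, the measured TCP pose, the force, the opening and the grip force at its end, in the units of the state.
- manip.read_state(): the state, without advancing time (a new reading comes with each control period).
- eyes.capture(name): name is "scene" or "top" or "wrist"; returns a dict with "img" (480x640x3 uint8, red, green, blue), "depth" (480x640 float32, m along the optical axis (not along the pixel's ray), 0 where there is no reading), "mtx" (3x3 intrinsics, pixels), "eye" and "rotation" of the camera in the world; the wrist camera has in their place "mount" (4x4, takes a point from camera to tool coordinates, whose origin is the TCP and whose axes are the flange's). Camera axes: x right, y down, z forward; pixel columns grow to the right and rows downward; lengths in m; the calibration is good to about 2 mm. A picture is of the moment at which its call begins: read the wrist's pose just before it.
- manip.finish_job(): hands the job in; it is judged then, once.
Trained networks look in a picture, given as the dict that the camera call returned (one of the last four; its "shot" number tells which), for a name from the list of things; names that differ only in an ending like _2 or _b are one class to them, and where a whole thing is asked for, a point or a joint stands for the part that bears it (a point fixed in the world has none). Each returns a list of dicts, best first, with "confidence" (0 to 1); they miss things now and then, are a little off and sometimes report something else, mostly with a low value. They report only what shows in the picture. A call takes as long as a camera call. They do not tell look-alikes from the thing itself.
- models.look_for(picture, query): "rect" ([left, top, right, bottom] in pixels, round what is visible of it).
- models.spot_point(picture, query): "position" ([column, row] in pixels: a listed point, or the origin of a listed thing).
The state is a dict: "time_s": time; "joints": joint angles; "qd": joint speeds; "joint_efforts": joint torques, N m; "position": TCP position; "ee_rot": TCP orientation; "contact_force": force on the tool from outside, world axes, zero at the start; "moment": the same for the moment, N m; "width": finger opening in m; "finger_force": force on a finger pad.
Only numpy, scipy, OpenCV 4.12 (cv2) and the standard library are available. Lean on these libraries where they do the work, as an engineer would, in place of code of your own. Each camera call takes 0.05 s, during which the arm holds its last target. There are 200 camera calls.

### The job

Set the yellow power pod flat and square, fully home, in the keyed pocket of the dark wooden cradle, its black nose in the open notch, and let go of it. Then take the pod's red cap off: it unlocks with about a quarter turn, but on some pods clockwise and on others counter-clockwise, so try it, and if it stops short turn it the other way, leaving the pod seated. Finish holding the cap in the gripper straight above the pod, lifted some 10 cm clear of it, and leave the other things on the counter where they are.

Things in the scene. Friction and masses are not known exactly. Their poses are not given: they have to be found in the camera images.
- pod_center (a point): Yellow power pod, a hollow block 90 (x) by 56 (y) by 44 mm high, about 0.4 kg with its cap, standing upright. A black nose (24 wide, 20 high, 14 mm long) juts from the bottom of its +x end. The point is the middle of the 90 x 56 x 44 block, 22 mm above its underside; z up. Carry it by its long sides (56 mm across), gripped above their lowest 14 mm, which enter the pocket.
- pod_top (a point): Middle of the pod's top face, under the cap, 44 mm above the pod's underside; axes as the pod's. A low round collar (radius 27 mm, 5 mm high) on this face surrounds the cap.
- cap_grip (a point): Red cap on the pod: a disc of radius 24 mm, 5 mm thick, lying on the pod's top, with an upright grip bar 40 mm long (x), 18 mm wide (y). The point is on the cap's axis, mid-bar, 18 mm above the pod's top; the bar's sides are clear from 5 to 31 mm above the pod's top. 60 g. Locked at the start, the bar lies within 0.1 rad of the pod's x axis.
- cap_base (a point): Middle of the cap disc's underside. Below it a stem with a cross-bar reaches 16.5 mm into the pod and is caught there. One way the cap meets a firm stop 0.2 to 0.7 rad from its start (0.9 if forced), still locked (lifting would lift the pod). The other way it turns freely to a stop about 1.6 rad from its start, and from 1.4 rad on it lifts straight out. Which way is which varies from run to run, unseen.
- pocket (a point): Dark wooden cradle, fixed, 140 (x) by 100 (y) mm. The point is the centre of its pocket's floor, 10 mm above the counter; z up. The pocket is 95 (x) by 60 (y) mm, walls 14 mm above its floor, the top 4 mm sloping outward as lead-in. The +x wall has a 33 mm open notch in its middle for the pod's nose: pod x along pocket x, pod centre straight above this point.
- chassis_mid (a point): Bystander: blue model car chassis with four free wheels, 150 by 86 mm, 55 mm high; the point is in its middle, 22 mm above the counter.
- tumbler_mid (a point): Bystander: glass tumbler of clear bricks, 74 mm across, 105 mm high; the point is its centre.
- scoop_mid (a point): Bystander: translucent green scoop, 158 by 63 mm, 34 mm high; the point is 16 mm above the counter near its middle.
- separator_mid (a point): Bystander: orange brick separator lying flat, 96 mm long, 24 mm wide, 14 mm high; the point is in its middle.
There are look-alikes about, which are no part of the job. Of the things that look like the part that bears cap_grip, the middle-sized one is meant.

How it is judged:
By the outcome, as a careful person would: the job done as asked, in the order asked, and still so for the second after the job is handed in, while the arm keeps its last pose, push and grip.
It also fails if it takes over 64 s, if anything falls off the work surface, if the arm or the gripper's body presses on something with over 40 N, if the wrist force passes 120 N, or if a joint passes its speed limit or range.

## Working session

There is one attempt and no reset: what is moved stays moved. The work goes in short steps, Python scripts to look and compute and a tool call to move; the robot and the scene stay as the last step left them, time stands still between calls to the robot, and variables do not carry over. Pictures are saved under pics/ and viewed, at most 10 in all, crops included, and the job is handed in when it is done.

Besides the shell and the picture viewer there is one more tool, called after "Request:" as name(argument=value, ...) on one line, values as JSON. send_rows: Moves the arm, as the interface text tells. Its arguments: {"type":"object","properties":{"claw":{"type":"array"},"slide":{"type":"array"},"rot":{"type":"array"},"grip_force":{"type":"number"}},"required":["claw","slide","rot"]}

```bash
mkdir -p pics; ls; cat > h.py <<'E'
import numpy as np, cv2
from bench import manip, eyes, models
def cam(p):
    if "mount" in p:
        s=p["st"]; T=np.eye(4); T[:3,:3]=s["ee_rot"]; T[:3,3]=s["position"]
        M=T@np.array(p["mount"]); return M[:3,:3],M[:3,3]
    return np.array(p["rotation"]),np.array(p["eye"])
def shot(n):
    s=manip.read_state(); p=eyes.capture(n); p["st"]=s; return p
def atz(p,uv,z):
    R,t=cam(p); d=R@np.linalg.inv(p["mtx"])@np.array([uv[0],uv[1],1.]); return t+d*(z-t[2])/d[2]
def cloud(p):
    R,t=cam(p); v,u=np.mgrid[:480,:640]; K=np.array(p["mtx"]); z=p["depth"]
    P=np.stack([(u-K[0,2])/K[0,0]*z,(v-K[1,2])/K[1,1]*z,z],-1); return P@R.T+t
def save(p,n,img=None): cv2.imwrite(f"pics/{n}.png",cv2.cvtColor(p["img"] if img is None else img,cv2.COLOR_RGB2BGR))
E
python3 - <<'E'
from h import *
np.set_printoptions(precision=4,suppress=True)
for n in ["top","scene"]:
    p=shot(n); save(p,n); C=cloud(p); print(n,p["eye"])
    for q in ["pod_center","pod_top","cap_grip","cap_base","pocket","chassis_mid","tumbler_mid","scoop_mid","separator_mid"]:
        for r in models.spot_point(p,q)[:4]:
            u,v=np.round(r["position"]).astype(int); print(q,round(r["confidence"],2),u,v,C[min(max(v,0),479),min(max(u,0),639)])
    for q in ["cap_grip","pod_center"]: 
        for r in models.look_for(p,q)[:5]: print(q,np.round(r["rect"]),round(r["confidence"],2))
E
```

```text
pics
top [0.4752 0.0065 1.0925]
pod_center 0.64 412 247 [ 0.5512 -0.2051  0.0543]
pod_top 0.78 414 250 [ 0.5435 -0.2064  0.0697]
cap_grip 0.85 465 208 [ 0.6404 -0.3225  0.064 ]
cap_grip 0.59 414 247 [ 0.5497 -0.205   0.0765]
cap_grip 0.44 368 257 [ 0.5283 -0.1088  0.0287]
cap_grip 0.21 382 160 [ 0.7531 -0.1382  0.0431]
cap_base 0.62 459 207 [ 0.6427 -0.3095  0.0623]
cap_base 0.57 373 257 [ 0.5284 -0.1201  0.0309]
cap_base 0.56 414 246 [ 0.552  -0.2053  0.0748]
pocket 0.56 229 272 [0.4889 0.2152 0.0067]
chassis_mid 0.95 382 161 [ 0.7509 -0.1383  0.0426]
tumbler_mid 0.59 300 159 [0.7504 0.0516 0.0509]
scoop_mid 0.86 178 180 [0.7072 0.3455 0.0027]
scoop_mid 0.21 418 245 [ 0.5544 -0.2143  0.0741]
separator_mid 0.57 323 318 [ 0.3857 -0.0073  0.0079]
cap_grip [448. 196. 480. 220.] 0.78
cap_grip [405. 233. 427. 254.] 0.54
cap_grip [360. 253. 375. 262.] 0.54
cap_grip [395. 223. 434. 268.] 0.39
pod_center [396. 224. 434. 270.] 0.81
scene [ 0.9231 -0.6124  0.5574]
pod_center 0.59 223 340 [ 0.5731 -0.2347  0.0482]
pod_top 0.9 218 328 [ 0.5573 -0.224   0.0542]
cap_grip 0.86 228 414 [ 0.6571 -0.3354  0.0609]
cap_grip 0.66 251 298 [ 0.5402 -0.1221  0.0237]
cap_grip 0.63 221 322 [ 0.5631 -0.2226  0.067 ]
cap_base 0.6 228 428 [ 0.6583 -0.3402  0.0419]
cap_base 0.56 249 296 [ 0.536  -0.1213  0.0255]
pocket 0.87 318 202 [0.4825 0.2093 0.0102]
chassis_mid 0.79 374 353 [ 0.7598 -0.1501  0.0381]
chassis_mid 0.22 215 246 [ 0.3875 -0.0182  0.0082]
tumbler_mid 0.83 418 263 [0.7579 0.0215 0.074 ]
scoop_mid 0.78 438 196 [0.7034 0.3171 0.0285]
separator_mid 0.89 215 244 [ 0.3839 -0.0134  0.0086]
cap_grip [204. 308. 239. 337.] 0.9
cap_grip [244. 293. 259. 309.] 0.78
cap_grip [200. 384. 253. 456.] 0.71
pod_center [186. 313. 265. 367.] 0.91
pod_center [400. 221. 446. 301.] 0.64
```

View pics/top.png

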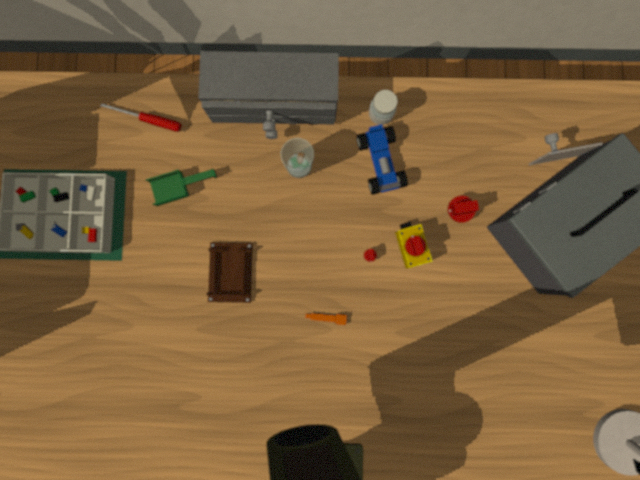

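View pics/scene.png

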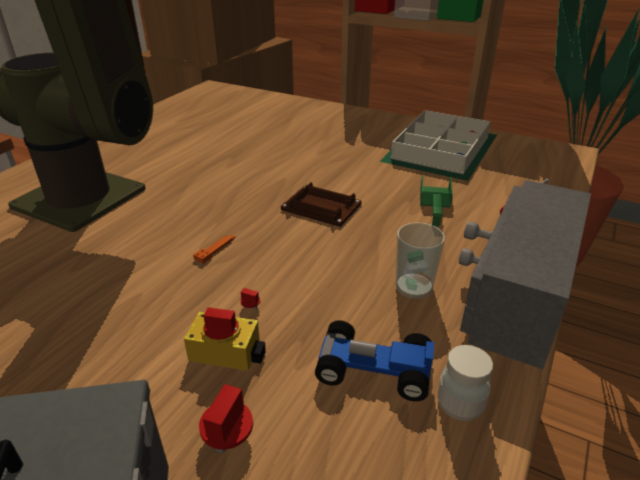

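```bash
python3 - <<'E'
from h import *
np.set_printoptions(precision=3,suppress=True)
s=manip.read_state(); print(s["time_s"],s["position"],s["ee_rot"],s["width"],s["contact_force"])
p=shot("top"); C=cloud(p)
im=p["img"][225:315,195:265]; a=cv2.resize(im,None,fx=6,fy=6,interpolation=cv2.INTER_CUBIC)
b=cv2.resize(p["img"][210:285,385:445],None,fx=7,fy=7,interpolation=cv2.INTER_CUBIC)[:540]
b=cv2.copyMakeBorder(b,0,max(0,540-b.shape[0]),0,0,cv2.BORDER_CONSTANT); b=b[:540]
save(p,"crop",np.hstack([a[:540],b])[:, :800])
hsv=cv2.cvtColor(p["img"],cv2.COLOR_RGB2HSV)
w=np.s_[210:285,385:445]
m=np.zeros((480,640),bool); m[w]=((hsv[w][...,0]>20)&(hsv[w][...,0]<35)&(hsv[w][...,1]>170)&(hsv[w][...,2]>80))
m&=(abs(C[...,2]-.044)<.02)
r=cv2.minAreaRect(C[m][:,:2].astype(np.float32)*1000); print("yellow",r,m.sum())
w=np.s_[230:310,195:265]
m=np.zeros((480,640),bool); m[w]=(p["img"][w].max(-1)<95)
m=cv2.morphologyEx(m.astype(np.uint8),cv2.MORPH_OPEN,np.ones((3,3)))>0
print("cradle",cv2.minAreaRect(C[m][:,:2].astype(np.float32)*1000),m.sum())
print((C[238:306:2,206:258:3,2]*1000).astype(int))
E
```

```text
1.2 [ 0.157 -0.631  0.215] [[ 0.97   0.241 -0.   ]
 [ 0.241 -0.97   0.   ]
 [-0.    -0.    -1.   ]] 0.0952647140062488 [-0.06  -0.005 -0.078]
yellow ((556.3665771484375, -212.36880493164062), (92.56537628173828, 57.52776336669922), 16.55062484741211) 648
cradle ((491.88214111328125, 134.78884887695312), (139.27783203125, 256.1212158203125), 0.7258564829826355) 2626
[[   2    3    2    1    0    0    0    0    1    0    2    0    4    3
    -2    0   -2   -1]
 [   2    0   -1    0    0   -1   -1    0    1    1    0    0    2    1
    -1    0   -1    2]
 [   0    1   10    8    9   10   10    7   -3    0   -1   -1    0   -1
    -2    2   -2   -1]
 [   1    0   11    8   10   10   11   10   10   11   11    9    7    9
     8    6    0   -3]
 [   0    3   12   16   10   11   10    7   11   10    7   10   10    8
     8   11   -2    0]
 [   0   20   19   24   16   18    9   10   10    7   10   11   11    5
     9   10   -1    0]
 [   0   21   22   23   22   23    7   11    6   13    6   24   26   21
    21   15    2    0]
 [   1    8   13   21    9    8    9   12    9   10   14    6    9 
[... 1798 characters left out ...]
1   23   13
    12    0    1   -2]
 [   1   22   21   18   17   13   10    9    9   11    8   11   21    8
    11    4    1    0]
 [  22   22   22   24   25   24   23   24   23   20   22   23   23   23
    21    0    0    0]
 [  -1   13   10    8    7   12    9   10    8   10   10   11   21   19
    16    0   -2    0]
 [   1    7    9   10    8    8    9   12    9    7    6   10   12   16
     6   -1   -3    0]
 [   0    8    8   11    9    8   12    8   14   10   10    6    9   10
    12    3    0    3]
 [   0   -2   -2   -2    0    2    2    0    4    1    0    6    8   10
     9   -1    2    3]
 [  -1    2   -1   -1   -1    0    0    0    1    0    2    0    1   -4
     1    0   -2   -1]]
```

View pics/crop.png

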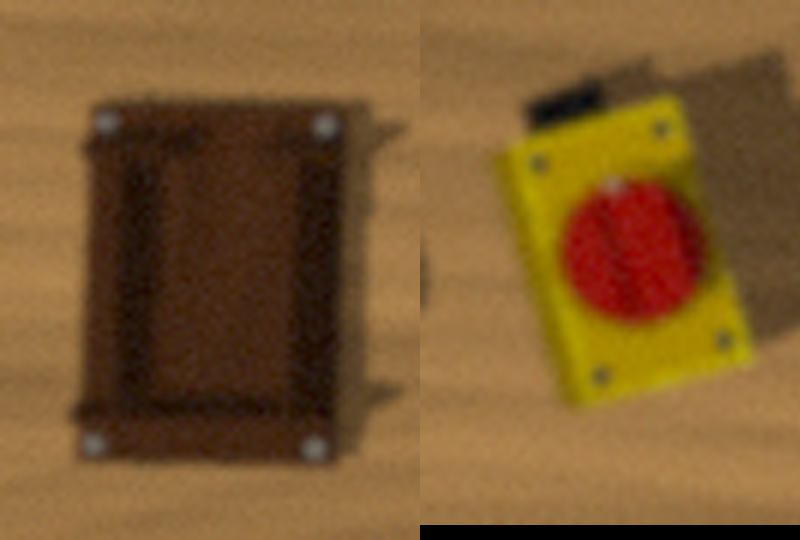

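Request:
send_rows(claw=[0.095,0.095,0.095,0.095,0.095,0.095], slide=[[0.02,0.045,0],[0.02,0.045,0],[0.03,0.04,0],[0.03,0.04,0],[0.035,0.035,0],[0.035,0.035,0]], rot=[[0,0,0],[0,0,0],[0,0,0],[0,0,0],[0,0,0],[0,0,0]])

```text
time_s: 2.0
position: [0.3278, -0.3896, 0.215]
ee_rot: [[0.971, 0.241, 0.001], [0.241, -0.971, -0.001], [0.0, 0.001, -1.0]]
contact_force: [-0.4, -0.8, -0.1]
width: 0.0952
finger_force: 0.0
```

Request:
send_rows(claw=[0.095,0.095,0.095,0.095,0.095,0.095,0.095], slide=[[0.038,0.03,0],[0.038,0.03,0],[0.038,0.03,0],[0.038,0.03,0],[0.038,0.03,0],[0.03,0.03,0],[0,0,0]], rot=[[0,0,0],[0,0,0],[0,0,0],[0,0,0],[0,0,0],[0,0,0],[0,0,0]])

```text
time_s: 2.88
position: [0.5482, -0.2089, 0.2146]
ee_rot: [[0.969, 0.245, -0.0], [0.245, -0.969, 0.0], [0.0, -0.0, -1.0]]
contact_force: [0.4, 0.3, -0.2]
width: 0.0949
finger_force: 0.0
```

```bash
python3 - <<'E'
from h import *
np.set_printoptions(precision=4,suppress=True)
p=shot("wrist"); s=p["st"]; C=cloud(p); save(p,"w1"); print(s["time_s"],s["position"],s["ee_rot"])
for q in ["pod_center","pod_top","cap_grip"]:
    for r in models.spot_point(p,q)[:3]:
        z=dict(pod_center=.022,pod_top=.044,cap_grip=.062)[q]
        print(q,round(r["confidence"],2),np.round(r["position"]),atz(p,r["position"],z))
hsv=cv2.cvtColor(p["img"],cv2.COLOR_RGB2HSV)
m=(hsv[...,0]>20)&(hsv[...,0]<35)&(hsv[...,1]>170)&(hsv[...,2]>80)&(abs(C[...,2]-.044)<.006)
print(m.sum(),cv2.minAreaRect(C[m][:,:2].astype(np.float32)*1000))
h=hsv[...,0]; m=((h<8)|(h>172))&(hsv[...,1]>150)&(abs(C[...,2]-.075)<.006)
print(m.sum(),cv2.minAreaRect(C[m][:,:2].astype(np.float32)*1000),C[m].mean(0))
E
```

```text
2.875 [ 0.5482 -0.2089  0.2146] [[ 0.9695  0.2451 -0.0001]
 [ 0.2451 -0.9695  0.0003]
 [ 0.     -0.0003 -1.    ]]
cap_grip 0.9 [482. 137.] [ 0.6435 -0.3186  0.062 ]
cap_grip 0.87 [222. 198.] [ 0.5429 -0.125   0.062 ]
cap_grip 0.79 [327. 211.] [ 0.5543 -0.2133  0.062 ]
3648 ((554.4628295898438, -214.3953857421875), (90.63553619384766, 55.839256286621094), 16.474002838134766)
1069 ((554.7485961914062, -214.52090454101562), (40.24386978149414, 17.994794845581055), 17.84757423400879) [ 0.5557 -0.2142  0.0744]
```

View pics/w1.png

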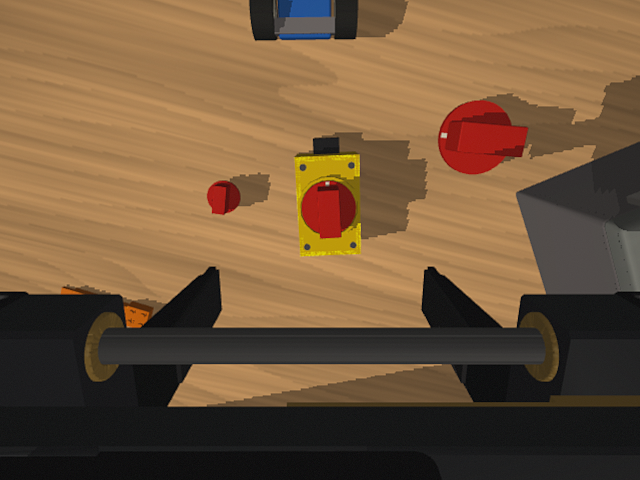

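```bash
python3 - <<'E'
from h import *
np.set_printoptions(precision=3,suppress=True)
for n in ["top"]:
    p=shot(n); C=cloud(p)[150:310,440:640].reshape(-1,3); C=C[(C[:,2]>.09)&(C[:,2]<.6)]
    a=np.radians(16.5); d=C[:,:2]-[.5545,-.2144]; X=d@[np.cos(a),np.sin(a)]; Y=d@[-np.sin(a),np.cos(a)]
    k=(abs(X)<.08); print(len(C),Y[k].max(),C[:,2].max(), np.hypot(X,Y).min())
# cradle
p=shot("top"); C=cloud(p)[225:315,190:275].reshape(-1,3); k=(C[:,2]>.005)&(C[:,2]<.035)
print(cv2.minAreaRect(C[k][:,:2].astype(np.float32)*1000))
E
```

```text
21346 0.11093842264974453 0.5766373291971456 0.0005538327968497701
((504.27850341796875, 210.82150268554688), (186.98326110839844, 185.1704864501953), 3.837466239929199)
```

Request:
send_rows(claw=[0.095,0.095,0.095,0.095], slide=[[0.006,-0.0055,-0.03],[0,0,-0.04],[0,0,-0.03],[0,0,0]], rot=[[0,0,0.04],[0,0,0],[0,0,0],[0,0,0]])

```text
time_s: 3.68
position: [0.5504, -0.216, 0.1117]
ee_rot: [[0.96, 0.279, -0.006], [0.279, -0.96, 0.003], [-0.005, -0.004, -1.0]]
contact_force: [0.1, -0.4, -0.8]
width: 0.095
finger_force: 0.0
```

```bash
python3 - <<'E'
from h import *
np.set_printoptions(precision=4,suppress=True)
p=shot("wrist"); s=manip.read_state(); print(s["position"],s["ee_rot"],s["qd"])
C=cloud(p); a=np.radians(16.5); d=C[...,:2]-[.5545,-.2144]; X=d@[np.cos(a),np.sin(a)]; Y=d@[-np.sin(a),np.cos(a)]
v,u=np.mgrid[:480,:640]
k=(u>420)&(v<260)&(C[...,2]>.02)&(p["depth"]>.1)
for lo,hi in [(.02,.07),(.07,.1),(.1,.15),(.15,.25)]:
    kk=k&(C[...,2]>lo)&(C[...,2]<hi)&(abs(X)<.07); print(lo,kk.sum(), Y[kk].max() if kk.any() else None)
E
```

```text
[ 0.5519 -0.2166  0.114 ] [[ 0.9603  0.2789 -0.0018]
 [ 0.2789 -0.9603  0.0009]
 [-0.0015 -0.0014 -1.    ]] [ 0.2535 -1.5177 -2.5664  0.0183 -0.1258  0.0878]
0.02 10127 -0.100646295810098
0.07 0 None
0.1 0 None
0.15 0 None
```

Request:
send_rows(claw=[0.095,0.095,0.095,0.095,0.095,0.095], slide=[[0,0,-0.03],[0,0,-0.03],[0,0,-0.02],[0,0,-0.0175],[0,0,0],[0,0,0]], rot=[[0,0,0],[0,0,0],[0,0,0],[0,0,0],[0,0,0],[0,0,0]])

```text
time_s: 4.47
position: [0.5537, -0.2167, 0.0182]
ee_rot: [[0.96, 0.28, 0.002], [0.28, -0.96, -0.001], [0.001, 0.001, -1.0]]
contact_force: [-0.5, -0.2, 0.2]
width: 0.0948
finger_force: 0.0
```

Request:
send_rows(claw=[0.095,0.05,0.05,0.05,0.05,0.05,0.05], slide=[[0.001,0.002,-0.001],[0,0,0],[0,0,0],[0,0,0],[0,0,0],[0,0,0],[0,0,0]], rot=[[0,0,0],[0,0,0],[0,0,0],[0,0,0],[0,0,0],[0,0,0],[0,0,0]], grip_force=30)

```text
time_s: 5.35
position: [0.5538, -0.2142, 0.0161]
ee_rot: [[0.96, 0.28, -0.0], [0.28, -0.96, 0.0], [-0.0, -0.0, -1.0]]
contact_force: [-0.4, 0.5, 0.3]
width: 0.0558
finger_force: 30.0
```

Request:
send_rows(claw=[0.05,0.05,0.05,0.05,0.05,0.05], slide=[[0,0,0],[0,0,0.02],[0,0,0.03],[0,0,0.04],[0,0,0.04],[0,0,0.02]], rot=[[0,0,0],[0,0,0],[0,0,0],[0,0,0],[0,0,0],[0,0,0]])

```text
time_s: 6.1
position: [0.5549, -0.2148, 0.1698]
ee_rot: [[0.96, 0.28, 0.004], [0.28, -0.96, -0.002], [0.003, 0.003, -1.0]]
contact_force: [-0.2, -0.3, -4.2]
width: 0.0555
finger_force: 30.0
```

Request:
send_rows(claw=[0.05,0.05,0.05,0.05,0.05,0.05,0.05,0.05], slide=[[-0.005,0.015,0.01],[-0.01,0.03,0.01],[-0.016,0.045,0.01],[-0.016,0.045,0],[-0.016,0.045,0],[-0.016,0.045,0],[-0.016,0.045,0],[-0.016,0.045,0]], rot=[[0,0,-0.01],[0,0,-0.03],[0,0,-0.04],[0,0,-0.04],[0,0,-0.04],[0,0,-0.04],[0,0,-0.04],[0,0,-0.04]])

```text
time_s: 7.1
position: [0.4403, 0.1025, 0.1942]
ee_rot: [[1.0, 0.002, -0.003], [0.002, -1.0, 0.0], [-0.003, -0.0, -1.0]]
contact_force: [-0.4, -0.2, -2.7]
width: 0.0559
finger_force: 30.0
```

Request:
send_rows(claw=[0.05,0.05,0.05,0.05,0.05,0.05], slide=[[-0.016,0.045,0],[-0.016,0.04,0],[-0.012,0.02,0],[0,0.01,0],[0,0,0],[0,0,0]], rot=[[0,0,-0.03],[0,0,-0.015],[0,0,0],[0,0,0],[0,0,0],[0,0,0]])

```text
time_s: 7.85
position: [0.399, 0.2151, 0.1958]
ee_rot: [[0.999, -0.042, -0.001], [-0.042, -0.999, -0.001], [-0.001, 0.001, -1.0]]
contact_force: [0.2, -0.4, -3.2]
width: 0.0556
finger_force: 30.0
```

```bash
python3 - <<'E'
from h import *
np.set_printoptions(precision=4,suppress=True)
p=shot("wrist"); s=p["st"]; C=cloud(p); save(p,"w2"); print(s["time_s"],s["position"],s["ee_rot"],s["qd"])
for r in models.spot_point(p,"pocket")[:2]: print(r["confidence"],np.round(r["position"]),atz(p,r["position"],.01))
for lo,hi in [(.006,.03),(.02,.028)]:
    m=((C[...,2]>lo)&(C[...,2]<hi)&(p["depth"]>0)).astype(np.uint8)
    m=cv2.morphologyEx(m,cv2.MORPH_OPEN,np.ones((3,3)))
    n,L,S,_=cv2.connectedComponentsWithStats(m)
    for i in range(1,n):
        if S[i,4]>300: print(lo,S[i],cv2.minAreaRect(C[L==i][:,:2].astype(np.float32)*1000))
E
```

```text
7.85 [0.399  0.2151 0.1958] [[ 0.9991 -0.0422 -0.0006]
 [-0.0422 -0.9991 -0.0006]
 [-0.0006  0.0007 -1.    ]] [-0.5017 -0.2511 -0.1651  0.0715  0.0043 -0.0246]
0.68 [318. 108.] [0.488  0.2137 0.01  ]
0.006 [  255    17   125   171 17711] ((488.2464294433594, 211.91773986816406), (100.40902709960938, 140.35440063476562), 89.84700012207031)
0.006 [ 527  200   94   27 1717] ((385.87689208984375, -20.193405151367188), (83.63151550292969, 24.078332901000977), 84.95527648925781)
0.02 [ 338   34   42  138 1297] ((488.38409423828125, 174.7729949951172), (109.47523498535156, 33.01887512207031), 4.027170181274414)
0.02 [ 255   37   42  138 1232] ((488.8713684082031, 249.9307098388672), (33.06437683105469, 109.84544372558594), 84.70140838623047)
```

View pics/w2.png

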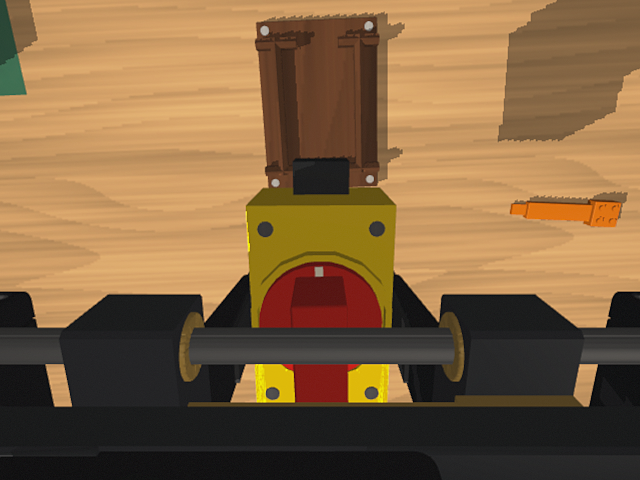

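```bash
python3 - <<'E'
from h import *
np.set_printoptions(precision=4,suppress=True)
p=shot("wrist"); s=p["st"]; C=cloud(p); print(s["position"],s["ee_rot"][0])
m=((C[...,2]>.006)&(C[...,2]<.03)&(p["depth"]>0)).astype(np.uint8)
n,L,S,_=cv2.connectedComponentsWithStats(m); i=1+np.argmax(S[1:,4]); P=C[L==i]
B=P[P[:,2]<.014]; xs=np.arange(.425,.550,.005)
lo=[];hi=[]
for x in xs:
    y=B[abs(B[:,0]-x)<.0025][:,1]; lo.append(y.min());hi.append(y.max())
for e in(lo,hi):
    f=np.polyfit(xs-.488,e,1); print("side",f,np.degrees(f[0]))
T=P[P[:,2]>.0215]
for sgn in(-1,1):
    W=T[(T[:,1]-.212)*sgn>0]; W=W[(W[:,0]>.45)&(W[:,0]<.525)]
    f=np.polyfit(W[:,0]-.488,W[:,1],1); print("wall",f,np.degrees(f[0]))
print("xr",[ (B[abs(B[:,1]-y)<.004][:,0].max(),B[abs(B[:,1]-y)<.004][:,0].min()) for y in (.18,.212,.245)])
# pod in hand, tool frame
R=np.array(s["ee_rot"]);Q=(C-s["position"])@R
hsv=cv2.cvtColor(p["img"],cv2.COLOR_RGB2HSV)
m=(hsv[...,0]>20)&(hsv[...,0]<35)&(hsv[...,1]>170)&(C[...,2]>.12)&(p["depth"]>0)
q=Q[m]; print(q.min(0),q.max(0)); top=q[abs(q[:,2]+.0275)<.004]; print(np.percentile(top,[.5,99.5],axis=0))
fe=[top[abs(top[:,1]-y)<.003][:,0].max() for y in np.arange(-.024,.025,.006)]; print("front",np.array(fe))
E
```

```text
[0.3992 0.215  0.196 ] [ 0.9991 -0.0426 -0.0002]Traceback (most recent call last):
  File "<stdin>", line 9, in <module>
    return umr_minimum(a, axis, None, out, keepdims, initial, where)
ValueError: zero-size array to reduction operation minimum which has no identity
```

```bash
cat > fit.py <<'E'
from h import *
np.set_printoptions(precision=4,suppress=True)
p=shot("wrist"); s=p["st"]; C=cloud(p); print(s["time_s"],s["position"],s["ee_rot"][0])
m=(C[...,2]>.006)&(C[...,2]<.03)&(p["depth"]>0)&(abs(C[...,0]-.488)<.09)&(abs(C[...,1]-.212)<.065)
m=cv2.morphologyEx(m.astype(np.uint8),cv2.MORPH_OPEN,np.ones((3,3)))>0; P=C[m]
B=P[P[:,2]<.014]; xs=np.arange(.430,.550,.005)
E=[]
for x in xs:
    y=B[abs(B[:,0]-x)<.0025][:,1]
    if len(y)>5: E.append((x,y.min(),y.max()))
E=np.array(E)
for k in(1,2):
    f=np.polyfit(E[:,0]-.488,E[:,k],1); print("side",f,np.degrees(f[0]))
T=P[P[:,2]>.0215]
for sgn in(-1,1):
    W=T[(T[:,1]-.212)*sgn>0]; W=W[(W[:,0]>.45)&(W[:,0]<.525)]
    f=np.polyfit(W[:,0]-.488,W[:,1],1); print("wall",f,np.degrees(f[0]))
for y in (.18,.212,.245):
    b=B[abs(B[:,1]-y)<.004][:,0]; print("x",y,b.min(),b.max())
R=np.array(s["ee_rot"]);Q=(C-s["position"])@R
hsv=cv2.cvtColor(p["img"],cv2.COLOR_RGB2HSV)
m=(hsv[...,0]>20)&(hsv[...,0]<35)&(hsv[...,1]>170)&(C[...,2]>s["position"][2]-.03)&(p["depth"]>0)
q=Q[m]; print(q.min(0),q.max(0)); top=q[abs(q[:,2]+.0275)<.004]
print(len(top)); print("front",np.array([top[abs(top[:,1]-y)<.003][:,0].max() for y in np.arange(-.024,.025,.008)]))
print("z",np.median(top[:,2]))
E
python3 fit.py
```

```text
8.0 [0.3992 0.215  0.1961] [ 0.9991 -0.0426 -0.0002]
side [0.0583 0.1633] 3.3384788487185575
side [-0.0541  0.2606] -3.096863397463875
wall [-0.0029  0.1781] -0.16585445545501173
wall [0.0001 0.2456] 0.006043917734472593
x 0.18 0.41848311829634816 0.5580954414301451
x 0.212 0.44607978629221084 0.5577928196756622
x 0.245 0.421221872177879 0.5582513621115034
[-0.0407 -0.0315 -0.1046] [0.0463 0.0311 0.0142]
11881
front [0.0461 0.046  0.0461 0.0463 0.0462 0.0462 0.0462]
z -0.02748524470616132
```

Request:
send_rows(claw=[0.05,0.05,0.05,0.05,0.05,0.05,0.05,0.05], slide=[[0.02,-0.001,0],[0.03,-0.001,0],[0.025,-0.001,-0.02],[0.013,0,-0.04],[0,0,-0.04],[0,0,-0.036],[0,0,0],[0,0,0]], rot=[[0,0,0.01],[0,0,0.02],[0,0,0.011],[0,0,0],[0,0,0],[0,0,0],[0,0,0],[0,0,0]])

```text
time_s: 9.05
position: [0.4881, 0.2129, 0.0617]
ee_rot: [[1.0, -0.001, 0.002], [-0.001, -1.0, 0.001], [0.002, -0.001, -1.0]]
contact_force: [0.6, 0.4, -3.0]
width: 0.056
finger_force: 30.0
```

```bash
python3 - <<'E'
from h import *
np.set_printoptions(precision=4,suppress=True)
p=shot("wrist"); save(p,"w3"); s=manip.read_state(); C=cloud(p); print(s["position"],s["ee_rot"],s["contact_force"])
m=(C[...,2]>.02)&(C[...,2]<.03)&(p["depth"]>0)
v,u=np.nonzero(m); print(len(v))
P=C[m]
for sgn in(-1,1):
    W=P[((P[:,1]-.212)*sgn>.02)&(abs(P[:,1]-.212)<.07)&(abs(P[:,0]-.488)<.1)]; print(len(W),W.min(0),W.max(0),np.median(W,0))
E
```

```text
[0.4886 0.2131 0.0625] [[ 1.     -0.0005  0.0037]
 [-0.0005 -1.      0.0012]
 [ 0.0037 -0.0012 -1.    ]] [-0.3796 -0.2943 -2.8446]
1770
828 [0.5247 0.1618 0.02  ] [0.5437 0.192  0.0246] [0.5387 0.1778 0.0221]
803 [0.5252 0.232  0.02  ] [0.5436 0.2617 0.0248] [0.539  0.2457 0.0221]
```

View pics/w3.png

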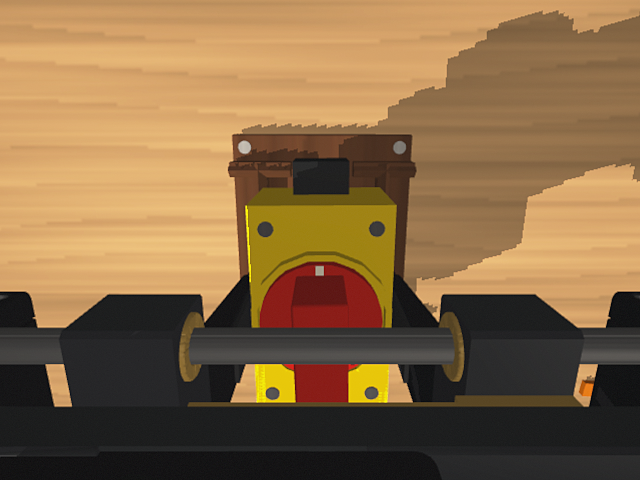

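Request:
send_rows(claw=[0.05,0.05,0.05,0.05,0.05], slide=[[-0.0008,-0.001,-0.008],[0,0,-0.008],[0,0,0],[0,0,0],[0,0,0]], rot=[[0,0,0],[0,0,0],[0,0,0],[0,0,0],[0,0,0]])

```text
time_s: 9.72
position: [0.4863, 0.2118, 0.0444]
ee_rot: [[1.0, -0.0, 0.0], [-0.0, -1.0, 0.0], [0.0, -0.0, -1.0]]
contact_force: [-0.7, -0.7, -3.4]
width: 0.0561
finger_force: 30.0
```

Request:
send_rows(claw=[0.05,0.05,0.05,0.05,0.05,0.05], slide=[[0.0006,0,-0.004],[0,0,-0.004],[0,0,-0.004],[0,0,-0.003],[0,0,-0.002],[0,0,0]], rot=[[0,0,0],[0,0,0],[0,0,0],[0,0,0],[0,0,0],[0,0,0]])

```text
time_s: 10.48
position: [0.4865, 0.2117, 0.0269]
ee_rot: [[1.0, -0.0, -0.0], [-0.0, -1.0, -0.0], [-0.0, 0.0, -1.0]]
contact_force: [-0.2, -0.4, -3.2]
width: 0.0554
finger_force: 30.0
```

Inside the pocket without contact. A little further until a seat force shows.

Request:
send_rows(claw=[0.05,0.05,0.05,0.05], slide=[[0,0,-0.001],[0,0,-0.001],[0,0,0],[0,0,0]], rot=[[0,0,0],[0,0,0],[0,0,0],[0,0,0]])

```text
time_s: 10.98
position: [0.487, 0.2118, 0.0261]
ee_rot: [[1.0, -0.0, 0.0], [-0.0, -1.0, 0.0], [0.0, -0.0, -1.0]]
contact_force: [-3.7, -2.1, 5.7]
width: 0.0562
finger_force: 30.0
```

Request:
send_rows(claw=[0.065,0.08,0.095,0.095,0.095,0.095,0.095,0.095], slide=[[0,0,0],[0,0,0.001],[0,0,0.002],[0,0,0.02],[0,0,0.04],[0,0,0.04],[0,0,0.04],[0,0,0]], rot=[[0,0,0],[0,0,0],[0,0,0],[0,0,0],[0,0,0],[0,0,0],[0,0,0],[0,0,0]])

```text
time_s: 11.98
position: [0.4893, 0.2126, 0.1728]
ee_rot: [[1.0, -0.0, 0.008], [-0.0, -1.0, 0.003], [0.008, -0.003, -1.0]]
contact_force: [0.1, 0.1, 0.7]
width: 0.0949
finger_force: 0.0
```

Request:
send_rows(claw=[0.095,0.095], slide=[[0,0,0],[0,0,0]], rot=[[0,0,0],[0,0,0]])

```text
time_s: 12.22
position: [0.4856, 0.2114, 0.1661]
ee_rot: [[1.0, -0.0, -0.003], [-0.0, -1.0, -0.001], [-0.003, 0.001, -1.0]]
contact_force: [-0.2, -0.2, -0.3]
width: 0.0949
finger_force: 0.0
```

```bash
cat > chk.py <<'E'
from h import *
import sys
np.set_printoptions(precision=4,suppress=True)
p=shot("wrist"); s=p["st"]; C=cloud(p); save(p,sys.argv[1]); print(s["time_s"],s["position"],s["ee_rot"][0],s["width"])
hsv=cv2.cvtColor(p["img"],cv2.COLOR_RGB2HSV)
near=(abs(C[...,0]-.488)<.07)&(abs(C[...,1]-.212)<.06)
m=near&(hsv[...,0]>20)&(hsv[...,0]<35)&(hsv[...,1]>170)&(abs(C[...,2]-.054)<.008)
print("pod",m.sum(),cv2.minAreaRect(C[m][:,:2].astype(np.float32)*1000))
P=C[m]; f=np.linalg.lstsq(np.c_[P[:,:2]-[.488,.212],np.ones(len(P))],P[:,2],rcond=None)[0]; print("plane",f)
h=hsv[...,0]; m=near&((h<8)|(h>172))&(hsv[...,1]>150)&(abs(C[...,2]-.085)<.008)
print("bar",m.sum(),cv2.minAreaRect(C[m][:,:2].astype(np.float32)*1000),C[m].mean(0))
E
python3 chk.py w4
```

```text
12.225 [0.4856 0.2114 0.1661] [ 1.     -0.0003 -0.0032] 0.09485554453014437
pod 5110 ((487.79730224609375, 210.93377685546875), (90.36490631103516, 56.108856201171875), 0.26014626026153564)
plane [-0.002   0.      0.0542]
bar 1549 ((487.5765686035156, 211.1373291015625), (40.33269500732422, 17.9815673828125), 1.4785958528518677) [0.489  0.2112 0.0843]
```

View pics/w4.png

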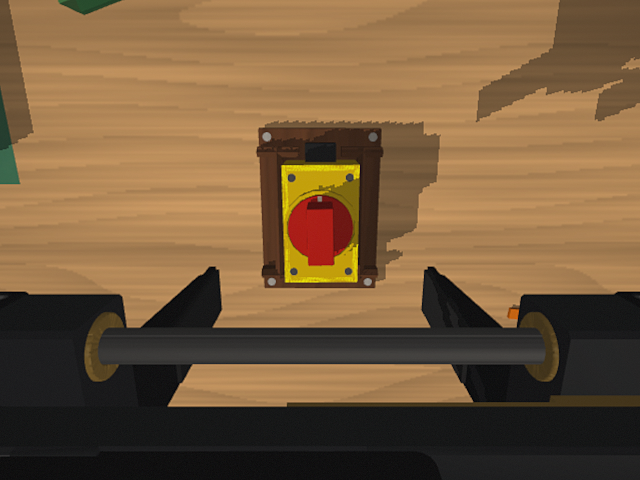

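Request:
send_rows(claw=[0.06,0.06,0.06,0.06,0.06,0.06,0.06], slide=[[0.001,-0.0005,-0.03],[0,0,-0.03],[0,0,-0.025],[0,0,0],[0,0,0],[0,0,0],[0,0,0]], rot=[[0,0,0.025],[0,0,0],[0,0,0],[0,0,0],[0,0,0],[0,0,0],[0,0,0]])

```text
time_s: 13.15
position: [0.4884, 0.2115, 0.0843]
ee_rot: [[1.0, 0.025, 0.002], [0.025, -1.0, 0.001], [0.002, -0.001, -1.0]]
contact_force: [-0.4, 0.4, -0.6]
width: 0.0602
finger_force: 0.0
```

```bash
python3 -c "
from h import *
s=manip.read_state(); print(s['time_s'],s['position'],s['joints'],s['qd'],s['ee_rot'])"
```

```text
13.15 [0.488398   0.21147159 0.0843266 ] [ 1.76310115e+01 -1.01071469e+00  1.16170971e+02  2.01798925e-03
  6.47251726e+01  1.06208625e+02] [-0.01735031  0.10369052  0.37480504 -0.06651295  0.09863125 -0.07673222] [[ 9.99690428e-01  2.48083319e-02  1.89606830e-03]
 [ 2.48071659e-02 -9.99692053e-01  6.36016691e-04]
 [ 1.91126293e-03 -5.88783717e-04 -9.99998000e-01]]
```

Request:
send_rows(claw=[0.06,0.06,0.06,0.01,0.01,0.01,0.01,0.01], slide=[[0,0,-0.012],[0,0,-0.01],[0,0,0],[0,0,0],[0,0,0],[0,0,0],[0,0,0],[0,0,0]], rot=[[0,0,0],[0,0,0],[0,0,0],[0,0,0],[0,0,0],[0,0,0],[0,0,0],[0,0,0]], grip_force=35)

```text
time_s: 14.15
position: [0.4878, 0.2113, 0.0613]
ee_rot: [[1.0, 0.025, 0.0], [0.025, -1.0, 0.0], [0.0, -0.0, -1.0]]
contact_force: [-0.3, 0.4, 0.9]
width: 0.0181
finger_force: 35.0
```

Request:
send_rows(claw=[0.01,0.01,0.01,0.01,0.01], slide=[[0,0,0],[0,0,0],[0,0,0],[0,0,0],[0,0,0]], rot=[[0,0,0.06],[0,0,0.06],[0,0,0.06],[0,0,0.06],[0,0,0]])

```text
time_s: 14.78
position: [0.4878, 0.2113, 0.0613]
ee_rot: [[0.965, 0.261, 0.0], [0.261, -0.965, 0.0], [0.0, 0.0, -1.0]]
contact_force: [-0.0, -0.3, 0.5]
width: 0.0175
finger_force: 35.0
```

```bash
cat > st.py <<'E'
from h import *
np.set_printoptions(precision=4,suppress=True)
s=manip.read_state(); R=np.array(s["ee_rot"]); print(s['time_s'],s['position'],"yaw",np.arctan2(R[1,0],R[0,0]),"M",s['moment'],"F",s["contact_force"],"j6",s["joints"][5],s["width"])
E
python3 st.py
```

```text
14.775 [0.4878 0.2113 0.0613] yaw 0.2641639185326001 M [ 0.0257 -0.0247 -0.0029] F [-0.0495 -0.2564  0.5256] j6 92.49705507655919 0.017506400255820714
```

No torque yet; on with small turns.

Request:
send_rows(claw=[0.01,0.01,0.01,0.01,0.01], slide=[[0,0,0],[0,0,0],[0,0,0],[0,0,0],[0,0,0]], rot=[[0,0,0.05],[0,0,0.05],[0,0,0.05],[0,0,0.05],[0,0,0]])

```text
time_s: 15.4
position: [0.4878, 0.2113, 0.0613]
ee_rot: [[0.895, 0.447, 0.0], [0.447, -0.895, 0.0], [0.0, 0.0, -1.0]]
contact_force: [-0.7, 0.2, 1.5]
width: 0.0177
finger_force: 35.0
```

```bash
python3 st.py
```

```text
15.4 [0.4878 0.2113 0.0613] yaw 0.46338233947760615 M [-0.0678 -0.0556  0.0474] F [-0.6622  0.2222  1.5441] j6 81.07982680620384 0.01766059167099249
```

Request:
send_rows(claw=[0.01,0.01,0.01,0.01], slide=[[0,0,0],[0,0,0],[0,0,0],[0,0,0]], rot=[[0,0,0.05],[0,0,0.05],[0,0,0.05],[0,0,0]])

```text
time_s: 15.9
position: [0.4878, 0.2113, 0.0613]
ee_rot: [[0.818, 0.575, 0.0], [0.575, -0.818, 0.0], [0.0, 0.0, -1.0]]
contact_force: [-0.2, -0.4, 1.1]
width: 0.0178
finger_force: 35.0
```

```bash
python3 st.py
```

```text
15.9 [0.4878 0.2113 0.0613] yaw 0.6131664585818466 M [-0.0002 -0.0631  0.0475] F [-0.1827 -0.3558  1.0986] j6 72.49935372663887 0.01781660515659754
```

Request:
send_rows(claw=[0.01,0.01,0.01,0.01], slide=[[0,0,0],[0,0,0],[0,0,0],[0,0,0]], rot=[[0,0,0.05],[0,0,0.05],[0,0,0.05],[0,0,0]])

```text
time_s: 16.4
position: [0.4878, 0.2113, 0.0613]
ee_rot: [[0.723, 0.691, 0.0], [0.691, -0.723, 0.0], [0.0, 0.0, -1.0]]
contact_force: [-0.6, -0.5, 0.7]
width: 0.0177
finger_force: 35.0
```

```bash
python3 st.py
```

```text
16.4 [0.4878 0.2113 0.0613] yaw 0.7630288812970724 M [-0.0394 -0.0825  0.041 ] F [-0.5691 -0.4692  0.6866] j6 63.91458535995825 0.017690573518417217
```

Request:
send_rows(claw=[0.01,0.01,0.01,0.01,0.01,0.01], slide=[[0,0,0],[0,0,0],[0,0,0],[0,0,0],[0,0,0],[0,0,0]], rot=[[0,0,0.05],[0,0,0.05],[0,0,0.05],[0,0,0.05],[0,0,0.05],[0,0,0]])

```text
time_s: 17.15
position: [0.4878, 0.2113, 0.0613]
ee_rot: [[0.529, 0.848, 0.0], [0.848, -0.529, 0.0], [0.0, 0.0, -1.0]]
contact_force: [-0.6, 0.7, 1.4]
width: 0.0177
finger_force: 35.0
```

```bash
python3 st.py
```

```text
17.15 [0.4878 0.2113 0.0613] yaw 1.0129177290356708 M [-0.0699 -0.0213 -0.0085] F [-0.6349  0.7259  1.3763] j6 49.5963949448879 0.017721461717621335
```

Request:
send_rows(claw=[0.01,0.01,0.01,0.01,0.01,0.01,0.01], slide=[[0,0,0],[0,0,0],[0,0,0],[0,0,0],[0,0,0],[0,0,0],[0,0,0]], rot=[[0,0,0.09],[0,0,0.09],[0,0,0.09],[0,0,0.09],[0,0,0.09],[0,0,0.08],[0,0,0]])

```text
time_s: 18.02
position: [0.4878, 0.2113, 0.0613]
ee_rot: [[0.028, 1.0, 0.0], [1.0, -0.028, 0.0], [0.0, 0.0, -1.0]]
contact_force: [0.1, -1.3, 1.5]
width: 0.0179
finger_force: 35.0
```

```bash
python3 st.py; python3 chk.py w5
```

```text
18.025 [0.4878 0.2113 0.0613] yaw 1.542495511198987 M [-0.0645 -0.086   0.0051] F [ 0.0698 -1.2565  1.5   ] j6 19.25407947414964 0.01794722653697222
18.025 [0.4878 0.2113 0.0613] [0.0283 0.9996 0.0003] 0.01794722653697222
pod 8348 ((487.7856140136719, 222.273193359375), (35.843666076660156, 90.51956176757812), 89.5007553100586)
plane [-0.0007 -0.0316  0.0543]
bar 2888 ((487.9441223144531, 217.34991455078125), (27.309797286987305, 34.57331466674805), 88.59773254394531) [0.4878 0.2188 0.0841]
```

View pics/w5.png

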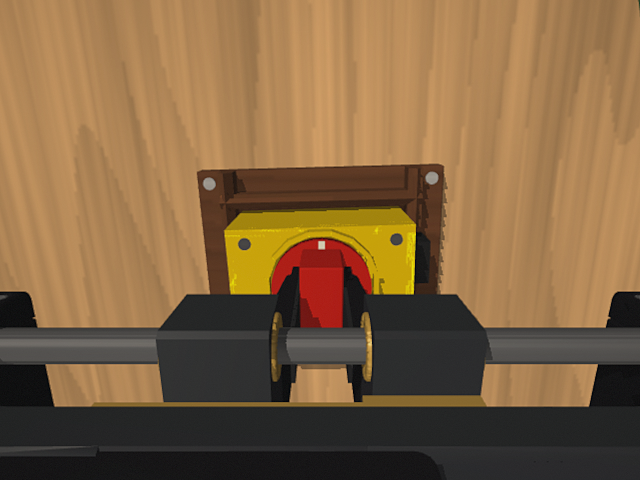

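Request:
send_rows(claw=[0.01,0.01,0.01,0.01], slide=[[0,0,0.002],[0,0,0.003],[0,0,0.003],[0,0,0]], rot=[[0,0,0],[0,0,0],[0,0,0],[0,0,0]])

```text
time_s: 18.58
position: [0.4878, 0.2112, 0.0695]
ee_rot: [[0.026, 1.0, 0.0], [1.0, -0.026, -0.0], [-0.0, 0.0, -1.0]]
contact_force: [0.5, 0.3, -0.2]
width: 0.0182
finger_force: 35.0
```

Request:
send_rows(claw=[0.01,0.01,0.01,0.01,0.01,0.01,0.01,0.01], slide=[[0,0,0.006],[0,0,0.012],[0,0,0.02],[0,0,0.025],[0,0,0.025],[0,0,0.014],[0,0,0],[0,0,0]], rot=[[0,0,0],[0,0,0],[0,0,0],[0,0,0],[0,0,0],[0,0,0],[0,0,0],[0,0,0]])

```text
time_s: 19.58
position: [0.4871, 0.211, 0.1703]
ee_rot: [[0.026, 1.0, -0.001], [1.0, -0.026, -0.0], [-0.0, -0.001, -1.0]]
contact_force: [-0.4, 0.2, -0.8]
width: 0.0178
finger_force: 35.0
```

Request:
send_rows(claw=[0.01,0.01,0.01,0.01], slide=[[0,0,0],[0,0,0],[0,0,0],[0,0,0]], rot=[[0,0,0],[0,0,0],[0,0,0],[0,0,0]])

```text
time_s: 20.08
position: [0.4876, 0.2112, 0.171]
ee_rot: [[0.026, 1.0, -0.0], [1.0, -0.026, -0.0], [-0.0, -0.0, -1.0]]
contact_force: [-0.4, -0.4, -0.9]
width: 0.0181
finger_force: 35.0
```

```bash
python3 st.py; python3 - <<'E'
from h import *
p=shot("scene"); save(p,"end",p["img"])
E
```

```text
20.075 [0.4876 0.2112 0.171 ] yaw 1.544783842665132 M [-0.0121 -0.1209  0.0258] F [-0.4303 -0.3897 -0.896 ] j6 19.12092757646068 0.018065008230758642
```

View pics/end.png

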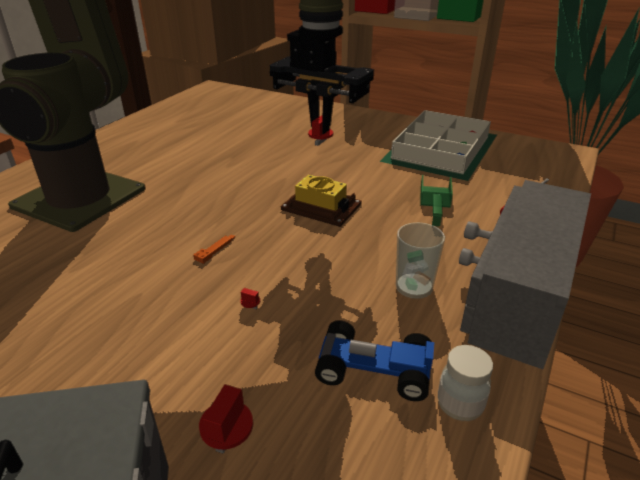

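The pod sits flat in the cradle at (321,195), the cap is in the gripper above it at (320,130), and the other things have not moved.

```bash
python3 -c "
from bench import manip
print(manip.finish_job())"
```

```text
the job is handed in; nothing more can be done
None
```

The pod is seated flat and square in the cradle with its nose in the notch. The cap unlocked counter-clockwise and is held about 11 cm straight above the pod, the bystanders were left where they stood, and the job was handed in at about 20 s.

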